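Wind the clamping fixture shut with its loose crank

ROBOT

A 6-joint arm with a two-finger parallel gripper is mounted at the origin on the work surface; the furniture and walls round the work are solid. World frame = base frame: x ahead of the robot, y to its left, z up, the work surface at z = 0. Lengths are in m, angles in rad, forces in N, time in s.
With the tool pointing down it reaches from about 0.35 to 0.975 m from the base axis. Payload 4.9 kg.
Tool frame: the origin (TCP) lies at the very end of the fingers, on their centre line; the grasp point (between the pads) lies 19 mm behind it (ctrl.grip_point_offset is the distance from the TCP to the grasp point, in m); z points along the fingers, y is the line along which they close (so a half turn about z gives the same grasp; the last joint's range is limited). The gripper opens to 85 mm and grips with 20 to 120 N. Pads are 22 mm wide; open, the fingers measure 114 mm over their backs; the gripper's body (76 mm by 85 mm) begins 54 mm behind the grasp point. The pads swing forward as they close: fully open they stand 13 mm farther back than shut.
Start: joints at [1.169, 0.053, 1.613, -0, 1.476, -0.119], TCP at [0.174, 0.6, 0.208] pointing down, gripper open.
Joint ranges: [-3.01, 3.01], [-1.01, 2.22], [0.06, 2.58], [-1.02, 4.17], [0.09, 2.62], [-3.14, 3.14]. Speed limits (rad/s): [2.57, 2.57, 3.14, 3.14, 3.14, 3.14].

INTERFACE

Orientations are given as a rotation vector (axis times angle).
In Python, from station import ctrl gives the robot as it stands.
- The arm moves only by the tool send_rows, never from a script. Its argument "rows" is a list of rows, each a list of 3 entries, a list of its own where there are three numbers: the finger opening in cm, from 0 to 8.54, then the shift along the tool's x, y, z in cm, then the turn about the tool's z in degrees. A call has 1 to 10 rows; each row shifts and turns the commanded pose from where the row before left it, along the tool's axes as they then stand; what a row does not reach is not made up. A row lasts 1/8 s, in which the tool goes at most 62.5 mm and 10.7 degrees, less where a joint would pass 70% of its speed; a pose out of reach is approached as far as the arm can. A call with a gripper value outside its range is refused whole. The fingers move at their own pace and stop on an object; "newtons" is the grip in N (left out, the last holds). Time passes only in rows, so rows that do not move let the fingers close. It gives the time, the measured TCP pose, the force, the opening and the grip force at its end, in the units of the state.
- ctrl.get_obs(): the state, without advancing time (a new reading comes with each control period).
- ctrl.get_image(name): name is "side" or "top"; returns a dict with "frame" (400x640x3 uint8, red, green, blue), "range_z" (400x640 float32, m along the optical axis (not along the pixel's ray), 0 where there is no reading), "fx", "fy", "cx", "cy" (pixels), "cam_to_world" (4x4, takes a point from camera to world coordinates). Camera axes: x right, y down, z forward; pixel columns grow to the right and rows downward; lengths in m; the calibration is good to about 2 mm. A picture is of the moment at which its call begins.
- ctrl.finish_job(): hands the job in; it is judged then, once.
The state is a dict: "t": time; "q": joint angles; "dq": joint speeds; "effort": joint torques, N m; "tool_pos": TCP position; "tool_rot": TCP orientation; "contact_force": force on the tool from outside, world axes, zero at the start; "wrist_torque": the same for the moment, N m; "opening": finger opening in m; "grip_force": force on a finger pad.
Only numpy, scipy, OpenCV 4.12 (cv2) and the standard library are available. Lean on these libraries where they do the work, as an engineer would, in place of code of your own. Each camera call takes 0.05 s, during which the arm holds its last target. There are 200 camera calls.

TASK

Clamp the steel block in the clamping fixture: fit the loose crank fully down on the square shaft end and wind it clockwise, keeping it on the shaft all the way, until the block is nipped firmly between the two jaws. Stop as soon as you feel it go tight and do not force it; then let go, leaving the crank on the shaft and the other things on the bench where they stand.

Things in the scene. Friction and masses are not known exactly. Their poses are not given: they have to be found in the camera images.
- crank: Loose steel crank, 0.3 to 0.5 kg, standing on its 32 mm square hub. Origin: centre of the hub's underside, where a 15.6 mm square socket, 22 mm deep, opens downward. z up, x along the arm to the red grip. Sides of hub, socket and boss lie along x and y. To lift it: 24x24 mm boss, z = 28 to 60 mm. Arm z = 22 to 28 mm; round counterweight at x = -34 mm, to z = 36 mm.
- grip_mid (a point): Middle of the crank's red grip: upright cylinder, 24 mm diameter, reaching 19 mm above and below this point; it turns freely about its own axis, so it can be held while it goes round. It stands 1 mm above the arm, at x = 60, z = 48 mm of the crank (60 mm from the hub axis).
- fixture: Blue and grey clamping fixture, fixed to the bench. Origin: bench level under the shaft axis; z up, y from the shaft along the slideway to the jaws. Base 100 mm wide (x), from y = -50 to 215 mm, 12 mm thick. Drive box 70x70 mm round the shaft, collar top at z = 49 mm. Jaws and block are at most 57 mm high; the fitted crank's arm passes over them at 74 mm.
- spindle (a joint): Angle of the square shaft (rad), growing clockwise seen from above. A turn moves the jaw 16 mm towards the fixed jaw; 2 to 3 turns are needed. It is stiff: about 0.2 N m (3.3 N at the grip) to run it; it stays where it is left. Once the block is tight each extra 1 N at the grip clamps 24 N harder; 5 to 9 N in all is firm, 13 N too much.
- shaft_tip (a point): Centre of the top face of the upright 14 mm square shaft end, 74 mm above the bench; z up, x and y along the sides of the square (it turns with the shaft). It stands 25 mm above the collar; its top 4 mm taper to 10 mm square as a lead-in; 0.8 mm play in the crank's socket on each side.
- shaft_seat (a point): Point on the shaft axis 22 mm below its top: the crank's origin lies here when it is fully down (the socket's end then rests on the shaft's top).
- jaw: Moving jaw driven by the shaft, 80 mm wide, 34 mm high. Origin: middle of the lower edge of its steel face; y is the direction in which it closes (the fixture's y).
- block: Machined steel block, 40x60x30 mm, 0.55 kg, loose on the slideway. The far, fixed jaw (80 mm wide, bolted at y = 141 to 153 mm of the fixture, place not measured) stands 2 to 12 mm behind it; the moving jaw pushes it there, then it goes tight. Origin: centre of its underside, 22 mm above the bench; z up, x (the 40 mm) roughly along the direction of clamping.
- glue_small: Bystander: small white glue bottle with blue cap, upright, 33 mm diameter, 88 mm high; origin at the centre of its underside.
- grey_tape: Bystander: roll of grey tape lying flat, 90x93x49 mm; origin at the centre of its underside.
- cream_box: Bystander: cream and green carton, 62x80x57 mm; origin at the centre of its underside.

How it is judged:
On the way, in this order (a step that is already met when the one before it is completed fails the run):
1. the crank sits fully down on the square shaft end, before the shaft has been wound (distance between crank and shaft_seat below 0.005 m and angle between crank's own z axis and vertical below 0.15 rad and value of joint spindle below 4 rad), for 0.2 s.
2. the shaft has been wound on with the crank still on it (distance between crank and shaft_seat below 0.005 m and angle between crank's own z axis and vertical below 0.15 rad and value of joint spindle above 8 rad), for 0.1 s.
3. the block is clamped between the jaws with more than 25 N (distance between crank and shaft_seat below 0.005 m and angle between crank's own z axis and vertical below 0.15 rad and contact force between jaw and block above 25 N), for 0.2 s.
At the end, for the whole second after the job is handed in: The block is clamped between the jaws (the moving jaw presses it with more than 25 N), at rest; the crank is left fully down on the shaft (within 5 mm of its seat, upright to 0.15 rad) and at rest (all of step 3 and linear speed of block below 0.01 m/s and linear speed of crank below 0.02 m/s and velocity of joint spindle below 0.05 rad/s); the robot touches nothing.
It fails at once if the crank comes off the shaft while the screw is part wound and the block not yet clamped (value of joint spindle above 5 rad and contact force between jaw and block below 5 N and distance between crank and shaft_seat above 0.015 m).
It fails at once if the block is clamped with more than 250 N (overtightened) (contact force between jaw and block above 250 N).
It fails at once if a bystander is moved by more than 30 mm (distance of any of glue_small, cream_box from where it was at the start of the episode above 0.03 m).
It also fails if it takes over 72 s, if anything falls off the work surface, if the arm or the gripper's body presses on something with over 40 N, if the wrist force passes 120 N, or if a joint passes its speed limit or range.

## Working session

There is one attempt and no reset: what is moved stays moved. The work goes in short steps, Python scripts to look and compute and a tool call to move; the robot and the scene stay as the last step left them, time stands still between calls to the robot, and variables do not carry over. Pictures are saved under pics/ and viewed, at most 10 in all, crops included, and the job is handed in when it is done.

Besides the shell and the picture viewer there is one more tool, called after "Emit:" as name([rows], argument=value, ...), one row to a line, values as JSON. send_rows: Moves the arm, as the interface text tells. Its arguments: {"type":"object","properties":{"rows":{"type":"array","items":{"type":"array"}},"newtons":{"type":"number"}},"required":["rows"]}

```bash
mkdir -p pics
cat > h.py <<'E'
import numpy as np,cv2,pickle
from scipy.spatial.transform import Rotation as R
from station import ctrl
def grab(n,tag):
    d=ctrl.get_image(n); pickle.dump(d,open(f'pics/{tag}.pkl','wb')); cv2.imwrite(f'pics/{tag}.png',d['frame'][:,:,::-1]); return d
def load(tag): return pickle.load(open(f'pics/{tag}.pkl','rb'))
def P(d,u,v,z=None):
    r=np.array([(u-d['cx'])/d['fx'],(v-d['cy'])/d['fy'],1]); T=np.array(d['cam_to_world'])
    if z is None: s=float(d['range_z'][int(v),int(u)])
    else: s=(z-T[2,3])/(T[:3,:3]@r)[2]
    return T[:3,:3]@(r*s)+T[:3,3]
def crop(d,u0,v0,u1,v1,k,name):
    cv2.imwrite(f'pics/{name}.png',cv2.resize(d['frame'][v0:v1,u0:u1,::-1],None,fx=k,fy=k,interpolation=cv2.INTER_CUBIC))
E
python3 - <<'E'
from h import *
a=grab('top','top0');b=grab('side','side0')
for d in(a,b): print(d['fx'],d['cx'],np.round(d['cam_to_world'],3))
o=ctrl.get_obs();print(o['t'],o['tool_pos'],o['tool_rot'],o['contact_force'])
E
```

```text
463.3930676836767 317.7668173271857 [[-0.021 -0.992  0.128  0.4  ]
 [-1.     0.021 -0.005  0.018]
 [ 0.003 -0.128 -0.992  1.276]
 [ 0.     0.     0.     1.   ]]
448.7606502224644 321.33099739816015 [[ 0.987 -0.087  0.133  0.375]
 [-0.159 -0.58   0.799 -0.935]
 [ 0.008 -0.81  -0.587  0.766]
 [ 0.     0.     0.     1.   ]]
0.1 [0.17417991 0.59961419 0.2068772 ] [-4.42722846e-01 -3.10977139e+00  2.84975610e-03] [-0.58735556 -1.00179181  0.14930629]
```

View pics/top0.png

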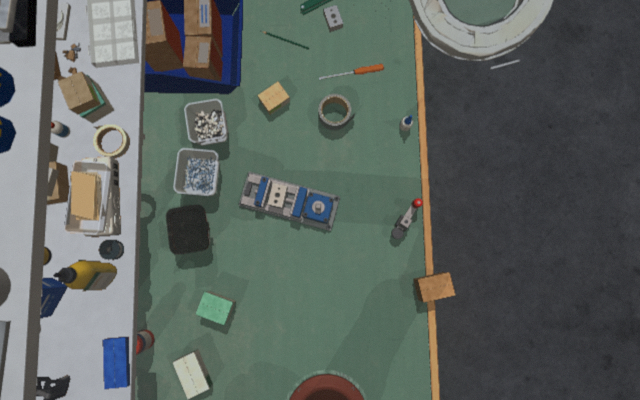

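View pics/side0.png

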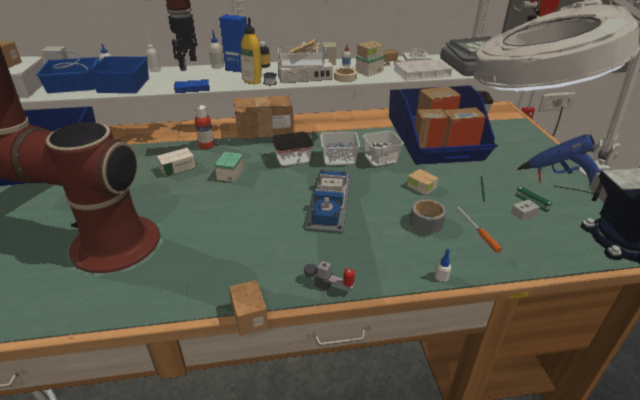

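The top view shows the fixture at (290,200) with its shaft near (318,207). The crank hub is near (403,222) with its grip at (417,203), and the glue is at (406,123). I'll enlarge these next.

Run:
```python
from h import *
a=load('top0');b=load('side0')
def big(d,u0,v0,w,h,k):return cv2.resize(d['frame'][v0:v0+h,u0:u0+w,::-1],None,fx=k,fy=k,interpolation=cv2.INTER_CUBIC)
i=np.hstack([big(a,230,165,120,75,4),big(a,385,185,50,75,4)[:, :200]])
j=np.hstack([big(b,295,160,70,75,4),big(b,295,250,70,50,4).copy() if 0 else big(b,295,245,75,75,4)])
w=max(i.shape[1],j.shape[1]);
out=np.zeros((600,w,3),np.uint8);out[:300,:i.shape[1]]=i;out[300:,:j.shape[1]]=j
cv2.imwrite('pics/c1.png',out)
```

```text
(no output)
```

View pics/c1.png

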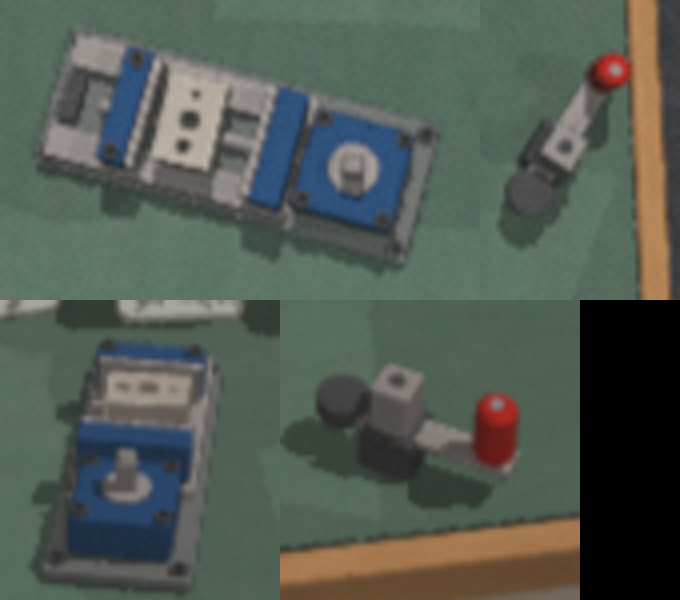

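The crop shows these positions:

| View | Feature | Pixel |
|---|---|---|
| Top | Shaft top | ≈(317.8,205.1) |
| Top | Boss top | ≈(406.5,221.6) |
| Top | Red grip top | ≈(418.4,202.6) |
| Side | Shaft top | ≈(326.6,198.1) |
| Side | Boss top | ≈(324.4,265.3) |
| Side | Grip top | ≈(348.9,271) |

I'll work out positions from these and zoom in on the shaft.

Run:
```python
from h import *
a=load('top0');b=load('side0')
r=np.round
for n,t,s,z in [('shaft',(317.8,205.1),(326.6,198.1),.074),('boss',(406.5,221.6),(324.4,265.3),.060),('grip',(418.4,202.6),(348.9,271),.067),('cw',(397.4,233.4),None,.036)]:
    print(n,r(P(a,*t,z),4), r(P(b,*s,z),4) if s else '', r(P(a,*t),3))
# fixture base corners (z=12mm) top view; X/4+230
c=[(76,33),(40,163),(436,125),(402,262)]
q=[P(a,230+x/4,165+y/4,.012) for x,y in c]; print(r(q,3))
d=(q[2]+q[3]-q[0]-q[1])[:2];print('y dir deg',np.degrees(np.arctan2(-d[1],-d[0])))
# cloud per camera
for nm,d,box in (('top',a,(300,190,335,225)),('side',b,(310,180,345,215)),('topC',a,(385,190,430,245)),('sideC',b,(300,250,365,300))):
    u0,v0,u1,v1=box; pts=[(u,v,*P(d,u,v)) for v in range(v0,v1) for u in range(u0,u1) if d['range_z'][v,u]>0]; pts=np.array(pts)
    lo,hi=(.066,.085) if len(nm)<5 else (.053,.064)
    m=(pts[:,4]>lo)&(pts[:,4]<hi); print(nm,m.sum(),r(pts[m,2:].mean(0),4), r(pts[:,4].max(),3))
    if 'C' not in nm: print(r(pts[m],3).tolist()[:40])
def big(d,u0,v0,w,h,k):return cv2.resize(d['frame'][v0:v0+h,u0:u0+w,::-1],None,fx=k,fy=k,interpolation=cv2.INTER_CUBIC)
cv2.imwrite('pics/c2.png',np.hstack([big(a,305,192,26,26,15),big(b,312,187,26,26,15)]))
```

```text
shaft [0.5466 0.0118 0.074 ] [0.5468 0.0131 0.074 ] [0.547 0.012 0.073]
boss [ 0.4997 -0.2208  0.06  ] [ 0.5022 -0.2204  0.06  ] [ 0.5   -0.221  0.061]
grip [ 0.5486 -0.253   0.067 ] [ 0.5509 -0.2529  0.067 ] [ 0.548 -0.252  0.069]
cw [ 0.4706 -0.1997  0.036 ]  [ 0.471 -0.2    0.035]
[[ 0.647  0.2    0.012]
 [ 0.557  0.225  0.012]
 [ 0.578 -0.047  0.012]
 [ 0.484 -0.022  0.012]]
y dir deg 73.90531358046563
top 29 [0.5436 0.0118 0.0728] 0.077
[[316.0, 204.0, 0.549, 0.016, 0.077], [317.0, 204.0, 0.549, 0.014, 0.076], [318.0, 204.0, 0.55, 0.011, 0.07], [319.0, 204.0, 0.55, 0.009, 0.071], [320.0, 204.0, 0.549, 0.006, 0.074], [316.0, 205.0, 0.547, 0.017, 0.077], [317.0, 205.0, 0.547, 0.014, 0.073], [318.0, 205.0, 0.547, 0.011, 0.075], [319.0, 205.0, 0.547, 0.009, 0.074], [320.0, 205.0, 0.547, 0.006, 0.07], [316.0, 206.0, 0.544, 0.017, 0.076], [317.0, 206.0, 0.545, 0.014, 0.071], [318.0, 206.0, 0.544, 0.011, 0.075], [319.0, 206.0, 0.544, 0.009, 0.075], [320.0, 206.0, 0.545, 0.006, 0.069], [315.0, 207.0, 0.542, 0.019, 0.075], [316.0, 207.0, 0.542, 0.017, 0.074], [317.0, 207.0, 0.542, 0.014,
[... 823 characters left out ...]
, 199.0, 0.542, 0.01, 0.074], [326.0, 199.0, 0.544, 0.005, 0.077], [327.0, 199.0, 0.546, 0.004, 0.078], [328.0, 199.0, 0.549, 0.006, 0.076], [324.0, 200.0, 0.539, 0.007, 0.073], [325.0, 200.0, 0.541, 0.005, 0.074], [326.0, 200.0, 0.544, 0.006, 0.073], [327.0, 200.0, 0.547, 0.007, 0.072], [328.0, 200.0, 0.549, 0.004, 0.074], [324.0, 201.0, 0.539, 0.007, 0.07], [325.0, 201.0, 0.541, 0.004, 0.072], [326.0, 201.0, 0.544, 0.005, 0.07], [327.0, 201.0, 0.546, 0.005, 0.071], [328.0, 201.0, 0.549, 0.004, 0.071], [326.0, 202.0, 0.543, 0.002, 0.07], [327.0, 202.0, 0.547, 0.006, 0.067], [328.0, 202.0, 0.549, 0.006, 0.066]]
topC 26 [ 0.5493 -0.2516  0.0677] 0.071
sideC 145 [ 0.5132 -0.2325  0.0595] 0.071
```

View pics/c2.png

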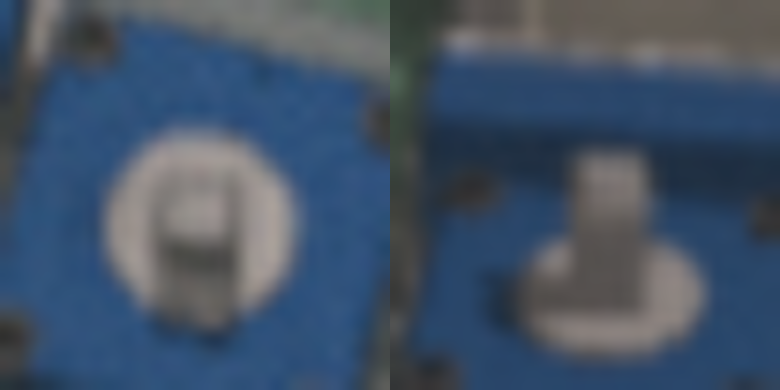

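The shaft tip is at about (0.546, 0.0125) with its sides roughly at −9° (mod 90). The crank is at (0.501, −0.2208) with yaw −33.8°. Next I'll work out the approach to the boss.

```bash
cat >> h.py <<'E'
def go(x,y,z,yd=None):
    """turn deg about tool z to bring tool y to world angle yd (mod 180), then shift cm in the turned tool frame"""
    o=ctrl.get_obs(); M=R.from_rotvec(o['tool_rot']); m=M.as_matrix(); cur=np.degrees(np.arctan2(m[1,1],m[0,1]))
    t=0 if yd is None else -((yd-cur+90)%180-90)
    M2=M*R.from_euler('z',t,degrees=True)
    s=M2.inv().apply(np.array([x,y,z])-o['tool_pos'])*100
    print('t',round(o['t'],2),'pos',np.round(o['tool_pos'],4),'yang %.1f turn %.1f shift'%(cur,t),np.round(s,2),'F',np.round(o['contact_force'],1),'q6 %.2f'%o['q'][5],'op',round(o['opening'],4),'tilt',np.round(m[:2,2],3))
E
python3 -c "
from h import *
go(.501,-.2208,.2,56.2)"
```

```text
t 0.1 pos [0.1742 0.5996 0.2069] yang 73.8 turn 17.6 shift [-72.8  -49.99   0.81] F [-0.6 -1.   0.1] q6 -0.12 op 0.0851 tilt [-0.001 -0.002]
```

Emit:
send_rows([
  [8.5,[0,0,0],8.8],
  [8.5,[0,0,0],8.8],
  [8.5,[-4.85,-3.33,0],0],
  [8.5,[-4.85,-3.33,0],0],
  [8.5,[-4.85,-3.33,0],0],
  [8.5,[-4.85,-3.33,0],0],
  [8.5,[-4.85,-3.33,0],0],
  [8.5,[-4.85,-3.33,0],0],
  [8.5,[-4.85,-3.33,0],0],
  [8.5,[-4.85,-3.33,0],0],
], newtons=50)

```text
t: 1.35
tool_pos: [0.3487, 0.1612, 0.2078]
tool_rot: [0.912, 3.006, 0.0]
contact_force: [0.2, -1.0, 0.1]
opening: 0.0851
grip_force: 0.0
```

Emit:
send_rows([
  [8.5,[-4.85,-3.33,0],0],
  [8.5,[-4.85,-3.33,0],0],
  [8.5,[-4.85,-3.33,0],0],
  [8.5,[-4.85,-3.33,0],0],
  [8.5,[-4.85,-3.33,0],0],
  [8.5,[-4.85,-3.33,0],0],
  [8.5,[-4.85,-3.33,0],0],
  [7.0,[0,0,0],0],
  [7.0,[0,0,0],0],
])

```text
t: 2.48
tool_pos: [0.5006, -0.2193, 0.2072]
tool_rot: [-0.914, -3.004, -0.001]
contact_force: [-1.6, -0.7, 0.1]
opening: 0.0702
grip_force: 0.0
```

```bash
python3 -c "
from h import *
go(.501,-.2208,.10,56.2)
grab('top','top1')
d=load('top1');crop(d,360,170,440,250,6,'c3')
"
```

```text
t 2.48 pos [ 0.5006 -0.2193  0.2072] yang 56.2 turn -0.0 shift [-0.14 -0.1  10.72] F [-1.6 -0.7  0.1] q6 -1.53 op 0.0702 tilt [-0.001  0.001]
```

View pics/c3.png

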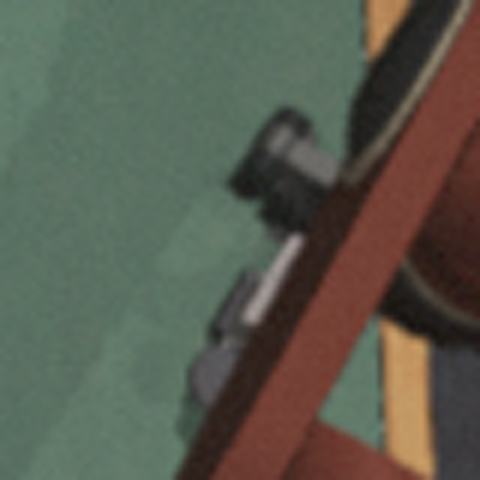

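The arm hides the crank in this view, so I'll go down using the measured pose.

Emit:
send_rows([
  [7,[-0.14,-0.1,4.4],0],
  [7,[0,0,5],0],
  [7,[0,0,4],0],
  [7,[0,0,2.5],0],
  [7,[0,0,1.5],0],
  [7,[0,0,0],0],
  [7,[0,0,0],0],
])

```text
t: 3.4
tool_pos: [0.5027, -0.2215, 0.0356]
tool_rot: [0.912, 3.004, -0.001]
contact_force: [0.2, -1.1, 0.1]
opening: 0.0701
grip_force: 0.0
```

```bash
python3 -c "
from h import *
go(.501,-.2208,.033,56.2)
d=grab('side','side2');crop(d,270,200,390,310,5,'c4')
"
```

```text
t 3.4 pos [ 0.5027 -0.2215  0.0356] yang 56.2 turn 0.0 shift [ 0.18 -0.03  0.26] F [ 0.2 -1.1  0.1] q6 -1.53 op 0.0701 tilt [ 0.002 -0.001]
```

View pics/c4.png

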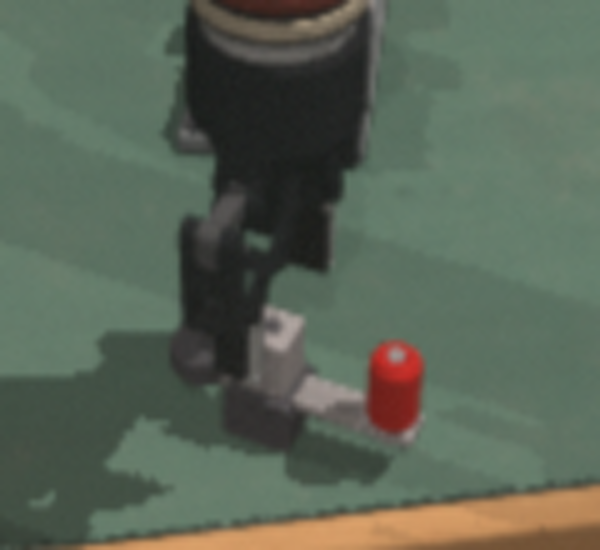

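The boss top, at crop (283,325), lies between the near-left finger (215,320) and the far-right finger (315,240). I'll close on it.

Emit:
send_rows([
  [7,[0.18,0,0.26],0],
  [1.5,[0,0,0],0],
  [1.5,[0,0,0],0],
  [1.5,[0,0,0],0],
  [1.5,[0,0,0],0],
  [1.5,[0,0,0],0],
  [1.5,[0,0,0],0],
  [1.5,[0,0,0],0],
], newtons=60)

```text
t: 4.45
tool_pos: [0.5005, -0.2203, 0.0318]
tool_rot: [0.913, 3.005, 0.0]
contact_force: [0.0, 1.4, 4.6]
opening: 0.0219
grip_force: 59.2
```

Emit:
send_rows([
  [1.5,[0,0,-1],0],
  [1.5,[0,0,-3],0],
  [1.5,[0,0,-4],0],
  [1.5,[0,0,-4],0],
  [1.5,[0,0,-1],0],
  [1.5,[0,0,0],0],
  [1.5,[0,0,0],0],
])

```text
t: 5.32
tool_pos: [0.4987, -0.2194, 0.1585]
tool_rot: [-0.912, -3.002, -0.002]
contact_force: [-0.6, -0.6, -3.8]
opening: 0.0218
grip_force: 59.3
```

```bash
python3 -c "
from h import *
go(.546,.0125,.15,81)
d=grab('side','side3');crop(d,270,150,390,300,4,'c5')
from h import *
"
```

```text
t 5.33 pos [ 0.4987 -0.2194  0.1585] yang 56.2 turn -24.8 shift [-1.05 23.65  0.89] F [-0.6 -0.6 -3.8] q6 -1.53 op 0.0218 tilt [-0.004  0.002]
```

View pics/c5.png

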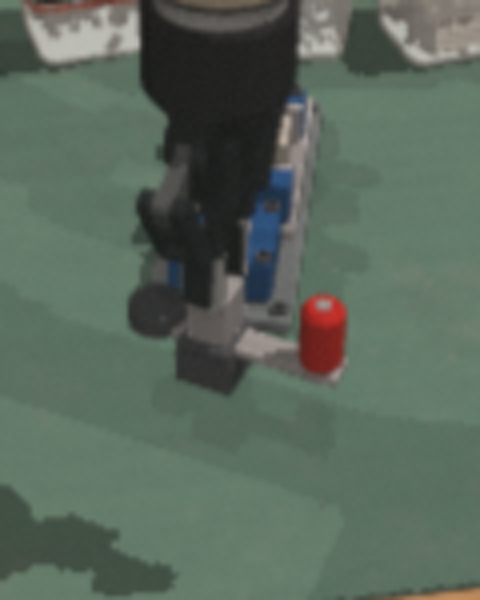

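The crank hangs upright in the gripper, with the grip top at crop (323,304). I'll carry it over the shaft.

Emit:
send_rows([
  [1.5,[0,0,0],-8.3],
  [1.5,[0,0,0],-8.3],
  [1.5,[0,0,0],-8.2],
  [1.5,[-0.25,4.65,0],0],
  [1.5,[-0.25,5,0],0],
  [1.5,[-0.25,5,0],0],
  [1.5,[-0.25,5,0],0],
  [1.5,[0,4,0],0],
  [1.5,[0,0,0],0],
  [1.5,[0,0,0],0],
])

```text
t: 6.62
tool_pos: [0.5463, 0.0115, 0.16]
tool_rot: [-0.246, -3.13, 0.001]
contact_force: [-0.2, -1.0, -3.8]
opening: 0.0217
grip_force: 59.8
```

```bash
python3 -c "
from h import *
d=load('side3');print(P(d,350.6,225.9,.194), .4987+.06*np.cos(np.radians(33.8)),-.2194-.06*np.sin(np.radians(33.8)))
go(.546,.0125,.12,81)
d=grab('side','side4');e=grab('top','top4')
def big(d,u0,v0,w,h,k):return cv2.resize(d['frame'][v0:v0+h,u0:u0+w,::-1],None,fx=k,fy=k,interpolation=cv2.INTER_CUBIC)
cv2.imwrite('pics/c6.png',np.hstack([big(d,290,140,75,90,5),big(e,280,160,75,90,5)]))
"
```

```text
[ 0.54862886 -0.2528917   0.194     ] 0.5485590681564597 -0.2527777369300183
t 6.62 pos [0.5463 0.0115 0.16  ] yang 81.0 turn 0.0 shift [0.03 0.09 4.  ] F [-0.2 -1.  -3.8] q6 -1.53 op 0.0217 tilt [-0.002 -0.   ]
```

View pics/c6.png

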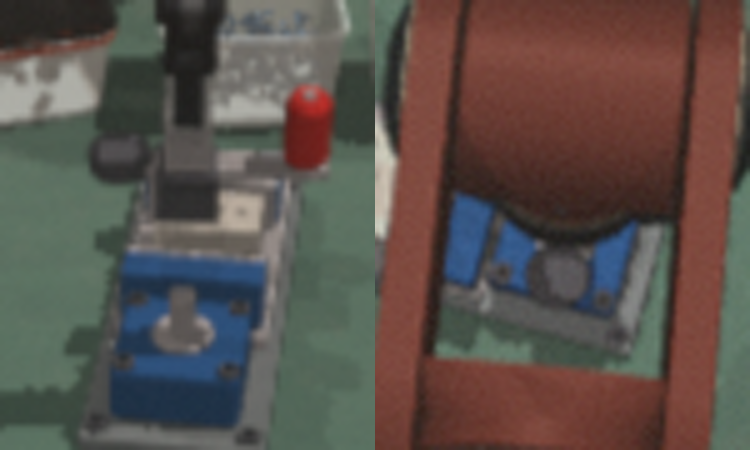

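The grip sits where it should for a crank axis on the TCP line, so the in-hand offset is about 0. The hub, at crop (187,195), is aligned like the shaft face at (183,305). I'll lower it gently.

Emit:
send_rows([
  [1.5,[0,0.12,3],0],
  [1.5,[0,0,1.6],0],
  [1.5,[0,0,0],0],
  [1.5,[0,0,0],0],
  [1.5,[0,0,0.4],0],
  [1.5,[0,0,0.4],0],
  [1.5,[0,0,0],0],
])

```text
t: 7.6
tool_pos: [0.5469, 0.013, 0.107]
tool_rot: [-0.246, -3.131, 0.0]
contact_force: [0.7, -0.0, -3.5]
opening: 0.0214
grip_force: 59.8
```

```bash
python3 -c "
from h import *
go(.546,.0127,.084,81)"
```

```text
t 7.6 pos [0.5469 0.013  0.107 ] yang 81.0 turn 0.0 shift [ 0.08 -0.05  2.3 ] F [ 0.7 -0.  -3.5] q6 -1.53 op 0.0214 tilt [-0.001  0.   ]
```

Emit:
send_rows([
  [1.5,[0.05,0,0.3],0],
  [1.5,[0,0,0.2],0],
  [1.5,[0,0,0],0],
])

```text
t: 7.98
tool_pos: [0.5473, 0.0123, 0.1032]
tool_rot: [0.246, 3.13, -0.003]
contact_force: [-0.3, -2.6, 1.9]
opening: 0.0214
grip_force: 60.4
```

Emit:
send_rows([
  [1.5,[0,0,0.2],0],
  [1.5,[0,0,0.2],0],
  [1.5,[0,0,0],0],
])

```text
t: 8.35
tool_pos: [0.5462, 0.0117, 0.0981]
tool_rot: [-0.246, -3.131, 0.005]
contact_force: [-1.3, -5.9, -0.2]
opening: 0.0213
grip_force: 60.2
```

It is going on, with some side force toward −y. I'll give a little that way.

Emit:
send_rows([
  [1.5,[0,-0.07,0.2],0],
  [1.5,[0,0,0.2],0],
  [1.5,[0,0,0],0],
])

```text
t: 8.72
tool_pos: [0.546, 0.0116, 0.0934]
tool_rot: [-0.246, -3.13, 0.002]
contact_force: [-0.6, -4.7, -2.3]
opening: 0.0215
grip_force: 60.0
```

Emit:
send_rows([
  [1.5,[0,0,0.3],0],
  [1.5,[0,0,0.2],0],
  [1.5,[0,0,0],0],
])

```text
t: 9.1
tool_pos: [0.5461, 0.0116, 0.0885]
tool_rot: [-0.246, -3.131, 0.003]
contact_force: [-1.0, -5.6, -2.1]
opening: 0.0211
grip_force: 60.0
```

Emit:
send_rows([
  [1.5,[0,-0.07,0.2],0],
  [1.5,[0,0,0.2],0],
  [1.5,[0,0,0],0],
])

```text
t: 9.48
tool_pos: [0.546, 0.0115, 0.0847]
tool_rot: [-0.246, -3.131, 0.001]
contact_force: [-1.2, -4.7, -3.0]
opening: 0.0215
grip_force: 59.9
```

Emit:
send_rows([
  [1.5,[0,-0.03,0.15],0],
  [1.5,[0,0,0],0],
  [1.5,[0,0,0],0],
])

```text
t: 9.85
tool_pos: [0.5462, 0.0114, 0.0837]
tool_rot: [-0.246, -3.131, -0.0]
contact_force: [-1.2, -3.8, -2.2]
opening: 0.0215
grip_force: 59.9
```

```bash
python3 -c "
from h import *
go(.546,.0127,.084,81);print(ctrl.get_obs()['wrist_torque'])"
```

```text
t 9.85 pos [0.5462 0.0114 0.0837] yang 81.0 turn -0.0 shift [ 0.04  0.13 -0.03] F [-1.2 -3.8 -2.2] q6 -1.53 op 0.0215 tilt [-0.  0.]
[-1.0213933   0.19324    -0.02091804]
```

Emit:
send_rows([
  [1.5,[0,-0.03,0.1],0],
  [1.5,[0,0,0.1],0],
  [1.5,[0,0,0],0],
])

```text
t: 10.22
tool_pos: [0.5468, 0.0112, 0.0833]
tool_rot: [0.246, 3.131, 0.001]
contact_force: [-4.2, -3.3, 5.8]
opening: 0.0216
grip_force: 60.9
```

Seated, with contact force as it reached the stop. I'll release, lift and move over the grip.

Emit:
send_rows([
  [5,[0,0,-0.1],0],
  [5,[0,0,0],0],
  [5,[0,0,0],0],
  [5,[0,0,0],0],
  [5,[0,0,-2],0],
  [5,[0,0,-3.5],0],
  [5,[-3,0,0],0],
  [5,[-3,0,0],0],
  [5,[0,0,0],0],
  [5,[0,0,0],0],
])

```text
t: 11.48
tool_pos: [0.6053, 0.0018, 0.1385]
tool_rot: [-0.246, -3.132, -0.0]
contact_force: [0.3, -0.1, -0.4]
opening: 0.0499
grip_force: 0.0
```

```bash
python3 -c "
from h import *
d=grab('side','side5');e=grab('top','top5')
go(.6055,.0017,.087,81)
def big(d,u0,v0,w,h,k):return cv2.resize(d['frame'][v0:v0+h,u0:u0+w,::-1],None,fx=k,fy=k,interpolation=cv2.INTER_CUBIC)
cv2.imwrite('pics/c7.png',np.hstack([big(d,290,140,75,90,5),big(e,280,160,75,90,5)]))
"
```

```text
t 11.57 pos [0.605  0.0019 0.1382] yang 81.0 turn 0.0 shift [-0.06 -0.01  5.12] F [ 0.4  0.4 -1. ] q6 -1.53 op 0.0503 tilt [-0.  0.]
```

View pics/c7.png

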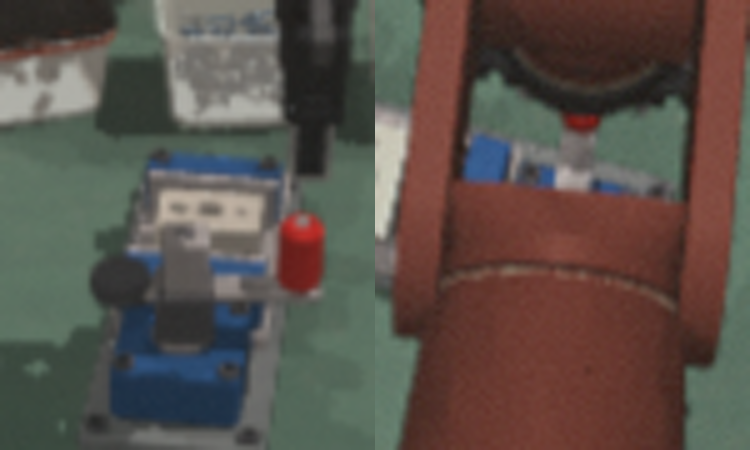

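The crank is fully down: the hub rests on the collar at crop (185,345), the boss top is at (186,235) and the grip top at (301,221).

```bash
python3 -c "
from h import *
d=load('side5');print(P(d,350,183.9,.119),P(d,326.8,186.8,.112))"
```

```text
[0.60604983 0.00454838 0.119     ] [0.54627566 0.01034264 0.112     ]
```

Emit:
send_rows([
  [5,[0,0,2.5],0],
  [5,[0,0,2.6],0],
  [5,[0,0,0],0],
  [1.5,[0,0,0],0],
  [1.5,[0,0,0],0],
  [1.5,[0,0,0],0],
  [1.5,[0,0,0],0],
  [1.5,[0,0,0],0],
], newtons=25)

```text
t: 12.58
tool_pos: [0.6068, 0.0015, 0.088]
tool_rot: [0.246, 3.129, -0.0]
contact_force: [3.0, -0.4, 2.3]
opening: 0.0215
grip_force: 24.6
```

```bash
python3 -c "
from h import *
go(.6055,.0017,.087,81)"
```

```text
t 12.57 pos [0.6068 0.0015 0.088 ] yang 81.0 turn -0.0 shift [0.14 0.   0.1 ] F [ 3.  -0.4  2.3] q6 -1.53 op 0.0215 tilt [ 0.003 -0.   ]
```

Held on the grip. Clockwise means −y first, so I'll take the first quarter turn in 15° steps.

Emit:
send_rows([
  [1.5,[0.2,-1.55,0],0],
  [1.5,[0.6,-1.45,0],0],
  [1.5,[0.95,-1.25,0],0],
  [1.5,[1.25,-0.95,0],0],
  [1.5,[1.45,-0.6,0],0],
  [1.5,[1.55,-0.2,0],0],
])

```text
t: 13.32
tool_pos: [0.5362, -0.0489, 0.0873]
tool_rot: [0.247, 3.131, -0.001]
contact_force: [3.6, 0.2, 3.8]
opening: 0.0212
grip_force: 24.9
```

Emit:
send_rows([
  [1.5,[1.55,0.2,0],0],
  [1.5,[1.45,0.6,0],0],
  [1.5,[1.25,0.95,0],0],
  [1.5,[0.95,1.25,0],0],
  [1.5,[0.6,1.45,0],0],
  [1.5,[0.2,1.55,0],0],
])

```text
t: 14.08
tool_pos: [0.4848, 0.0207, 0.0863]
tool_rot: [-0.245, -3.128, 0.004]
contact_force: [-0.6, -3.3, 5.5]
opening: 0.0208
grip_force: 25.1
```

```bash
cat >> h.py <<'E'
def ang(cx=.546,cy=.011):
    o=ctrl.get_obs();p=o['tool_pos'];v=np.array([p[0]-cx,p[1]-cy]);r=np.hypot(*v);e=v/r;t=np.array([e[1],-e[0]])
    F=o['contact_force'];phi=(-9-np.degrees(np.arctan2(v[1],v[0])))%360
    print('t %.2f z %.4f r %.1f phi %.1f Frad %.1f resist %.1f Fz %.1f'%(o['t'],p[2],r*1e3,phi,F[:2]@e,-(F[:2]@t),F[2]),'q6 %.2f op %.4f'%(o['q'][5],o['opening']))
E
python3 -c "
from h import *
ang()"
```

```text
t 14.07 z 0.0863 r 62.0 phi 180.0 Frad 0.1 resist 3.4 Fz 5.5 q6 -1.52 op 0.0208
```

Winding runs at about 3.4 N with the crank seated. I'll carry on to 1.75 turns.

Emit:
send_rows([
  [1.5,[-0.2,1.55,0],0],
  [1.5,[-0.6,1.45,0],0],
  [1.5,[-0.95,1.25,0],0],
  [1.5,[-1.25,0.95,0],0],
  [1.5,[-1.45,0.6,0],0],
  [1.5,[-1.55,0.2,0],0],
])

```text
t: 14.82
tool_pos: [0.5539, 0.0726, 0.0867]
tool_rot: [-0.244, -3.127, -0.003]
contact_force: [-3.4, 2.9, 8.4]
opening: 0.0211
grip_force: 25.6
```

Emit:
send_rows([
  [1.5,[-1.55,-0.2,-0.05],0],
  [1.5,[-1.45,-0.6,0],0],
  [1.5,[-1.25,-0.95,0],0],
  [1.5,[-0.95,-1.25,0],0],
  [1.5,[-0.6,-1.45,0],0],
  [1.5,[-0.2,-1.55,0],0],
])

```text
t: 15.58
tool_pos: [0.6065, 0.0035, 0.0878]
tool_rot: [0.245, 3.129, 0.005]
contact_force: [4.1, 3.5, 3.0]
opening: 0.0213
grip_force: 25.2
```

```bash
python3 -c "
from h import *
ang()"
```

```text
t 15.57 z 0.0878 r 61.0 phi 358.0 Frad 3.7 resist 4.0 Fz 3.0 q6 -1.53 op 0.0213
```

Emit:
send_rows([
  [1.5,[0.2,-1.55,0],0],
  [1.5,[0.6,-1.45,0],0],
  [1.5,[0.95,-1.25,0],0],
  [1.5,[1.25,-0.95,0],0],
  [1.5,[1.45,-0.6,0],0],
  [1.5,[1.55,-0.2,0],0],
])

```text
t: 16.32
tool_pos: [0.5364, -0.0483, 0.0876]
tool_rot: [0.246, 3.131, -0.001]
contact_force: [3.0, -1.3, 3.6]
opening: 0.0212
grip_force: 25.2
```

Emit:
send_rows([
  [1.5,[1.55,0.2,0],0],
  [1.5,[1.45,0.6,0],0],
  [1.5,[1.25,0.95,0],0],
  [1.5,[0.95,1.25,0],0],
  [1.5,[0.6,1.45,0],0],
  [1.5,[0.2,1.55,0],0],
])

```text
t: 17.08
tool_pos: [0.4852, 0.0215, 0.0866]
tool_rot: [-0.246, -3.128, 0.001]
contact_force: [0.4, -3.1, 2.9]
opening: 0.0212
grip_force: 25.2
```

```bash
python3 -c "
from h import *
ang()
d=grab('side','side6');e=grab('top','top6')
def big(d,u0,v0,w,h,k):return cv2.resize(d['frame'][v0:v0+h,u0:u0+w,::-1],None,fx=k,fy=k,interpolation=cv2.INTER_CUBIC)
cv2.imwrite('pics/c8.png',np.hstack([big(d,290,140,75,90,5),big(e,230,160,75,90,5)]))
"
```

```text
t 17.07 z 0.0866 r 61.7 phi 180.8 Frad -1.0 resist 3.0 Fz 2.9 q6 -1.52 op 0.0212
```

View pics/c8.png

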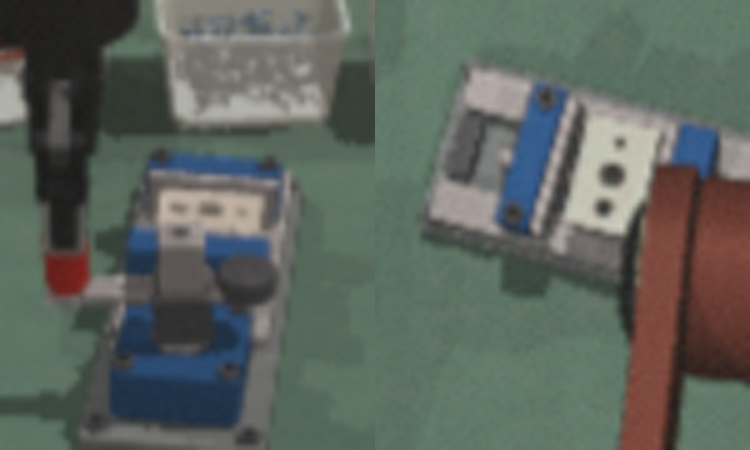

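The picture shows the crank seated, the grip held at crop (68,270), and the moving jaw closing on the block. I'll estimate the remaining travel numerically from the first top image.

Run:
```python
from h import *
def rect(d,z,C=(.546,.0118),yd=73.9,xr=(-40,40),yr=(20,165)):
    T=np.array(d['cam_to_world']);a=np.radians(yd);ey=np.array([np.cos(a),np.sin(a)]);ex=np.array([ey[1],-ey[0]])
    X,Y=np.meshgrid(np.arange(*xr),np.arange(*yr))
    W=np.stack([C[0]+(X*ex[0]+Y*ey[0])/1e3,C[1]+(X*ex[1]+Y*ey[1])/1e3,np.full(X.shape,z)],-1)
    c=(W-T[:3,3])@T[:3,:3]; u=c[...,0]/c[...,2]*d['fx']+d['cx'];v=c[...,1]/c[...,2]*d['fy']+d['cy']
    return cv2.remap(d['frame'],u.astype(np.float32),v.astype(np.float32),cv2.INTER_CUBIC)
d=load('top0')
im=rect(d,.055)
for x in (-36,-20,0,20):   # 8mm bands
    b=im[:,x+40-3:x+40+5].mean(1); print('x',x); print(' '.join(f'{y+20}:{int(b[y,0])}/{int(b[y,2])}' for y in range(20,135,2)))
```

```text
x -36
40:49/74 42:40/94 44:42/113 46:44/116 48:46/116 50:44/114 52:45/115 54:46/115 56:44/113 58:42/111 60:56/107 62:90/108 64:128/123 66:137/127 68:133/123 70:133/124 72:142/132 74:144/134 76:145/135 78:145/134 80:144/134 82:146/137 84:143/133 86:129/120 88:103/98 90:94/89 92:94/89 94:93/88 96:97/91 98:96/90 100:93/89 102:93/88 104:94/87 106:96/90 108:95/90 110:94/89 112:94/89 114:94/88 116:94/90 118:94/90 120:93/89 122:93/88 124:98/92 126:115/109 128:139/131 130:155/145 132:149/139 134:124/117 136:94/89 138:75/72 140:79/77 142:111/106 144:137/128 146:119/112 148:74/90 150:41/87 152:40/91 154:46/75
x -20
40:44/74 42:42/102 44:47/123 46:47/124 48:49/124 50:48/124 52:47/123 54:48/123 56:46/123 58:45/119 60:58/112 62:96/110 64:139/130 66:151/141 68:131/127 70:110/110 72:105/107 74:107/107 76:106/106 78:104/106 80:106/106 82:104/104 84:96/97 86:82/82 88:65/65 90:76/70 92:116/104 94:165/147 96:186/164 98:185/163 100:183/159 102:182/158 104:185/162 106:180/157 108:160/141 110:130/117 112:109/99 114:112/100 116:139/121 118:166/145 120:180/156 122:186/160 124:185/160 126:186/161 128:185/161
[... 723 characters left out ...]
:133/127 148:84/106 150:47/108 152:44/122 154:48/125
x 20
40:42/77 42:39/104 44:46/123 46:49/126 48:48/124 50:46/123 52:45/122 54:46/121 56:46/123 58:47/120 60:65/114 62:106/117 64:147/137 66:153/142 68:138/129 70:132/124 72:139/130 74:138/129 76:134/127 78:134/125 80:136/127 82:139/130 84:140/132 86:141/131 88:136/127 90:119/111 92:106/98 94:133/120 96:176/157 98:183/160 100:181/158 102:179/157 104:179/157 106:182/158 108:177/154 110:162/141 112:132/115 114:123/108 116:145/127 118:173/152 120:183/159 122:184/160 124:182/159 126:181/157 128:181/157 130:180/157 132:161/143 134:110/101 136:71/68 138:62/60 140:80/76 142:122/114 144:150/138 146:133/128 148:81/105 150:48/110 152:46/125 154:47/125
```

```bash
cat >> h.py <<'E'
def prof(d,xs,z=.055,C=(.546,.0118),yd=73.9,lo=54,hi=154):
    T=np.array(d['cam_to_world']);a=np.radians(yd);ey=np.array([np.cos(a),np.sin(a)]);ex=np.array([ey[1],-ey[0]])
    X,Y=np.meshgrid(np.arange(-40,41),np.arange(lo,hi,2))
    W=np.stack([C[0]+(X*ex[0]+Y*ey[0])/1e3,C[1]+(X*ex[1]+Y*ey[1])/1e3,np.full(X.shape,z)],-1)
    c=(W-T[:3,3])@T[:3,:3]; u=c[...,0]/c[...,2]*d['fx']+d['cx'];v=c[...,1]/c[...,2]*d['fy']+d['cy']
    im=cv2.remap(d['frame'],u.astype(np.float32),v.astype(np.float32),cv2.INTER_CUBIC)
    for x in xs:
        b=im[:,x+37:x+44].mean(1); print('x',x,' '.join(f'{y}:{int(q[0])}/{int(q[2])}' for y,q in zip(range(lo,hi,2),b)))
E
python3 -c "
from h import *
prof(load('top6'),(10,22,34))"
```

```text
x 10 54:89/44 56:88/44 58:89/44 60:87/43 62:84/45 64:74/47 66:59/48 68:53/40 70:68/37 72:89/45 74:94/48 76:92/46 78:90/43 80:88/44 82:88/44 84:87/44 86:86/43 88:84/44 90:84/52 92:102/87 94:151/141 96:198/182 98:198/182 100:194/179 102:195/179 104:195/178 106:191/174 108:180/163 110:167/150 112:158/144 114:161/148 116:171/156 118:181/165 120:188/174 122:193/180 124:195/181 126:194/179 128:196/181 130:192/179 132:161/151 134:96/92 136:60/60 138:61/59 140:87/82 142:132/124 144:166/154 146:149/143 148:89/114 150:53/122 152:50/140
x 22 54:152/141 56:147/137 58:129/119 60:91/86 62:54/70 64:41/90 66:49/125 68:54/138 70:55/135 72:56/130 74:57/131 76:56/134 78:53/136 80:52/136 82:53/133 84:81/129 86:132/139 88:171/161 90:159/147 92:129/119 94:138/127 96:186/170 98:198/181 100:195/178 102:195/177 104:195/177 106:196/179 108:193/177 110:179/164 112:147/133 114:139/125 116:160/146 118:185/171 120:193/180 122:195/182 124:194/179 126:195/178 128:198/180 130:195/178 132:179/165 134:123/115 136:78/74 138:71/66 140:90/83 142:140/129 144:173/160 146:155/147 148:94/120 150:51/123 152:51/141
x 34 54:150/140 56:153/141 58:153/141 60:145/133 62:103/108 64:56/94 66:50/124 68:51/139 70:52/139 72:52/138 74:53/137 76:55/137 78:54/138 80:51/139 82:50/131 84:75/121 86:122/123 88:162/151 90:166/154 92:155/144 94:160/148 96:172/160 98:173/162 100:164/154 102:157/146 104:161/149 106:169/156 108:173/159 110:173/161 112:170/159 114:166/154 116:163/151 118:165/153 120:168/157 122:169/158 124:168/158 126:168/157 128:168/156 130:168/154 132:167/154 134:159/146 136:139/129 138:114/107 140:115/109 142:141/134 144:168/158 146:145/142 148:88/120 150:53/117 152:61/113
```

The jaw has moved about 23.3 mm and some 9 mm remain (about 200°). I'll wind another 120°, then feel for it.

Emit:
send_rows([
  [1.5,[-0.2,1.55,0],0],
  [1.5,[-0.6,1.45,0],0],
  [1.5,[-0.95,1.25,0],0],
  [1.5,[-1.25,0.95,0],0],
  [1.5,[-1.45,0.6,0],0],
  [1.5,[-1.55,0.2,0],0],
  [1.5,[0,0,0],0],
])

```text
t: 18.05
tool_pos: [0.5558, 0.072, 0.0872]
tool_rot: [-0.246, -3.13, -0.005]
contact_force: [-0.8, 2.7, 5.6]
opening: 0.0212
grip_force: 25.4
```

```bash
python3 -c "
from h import *
ang()
prof(grab('top','top7'),(-34,-20,0,22,34),lo=72)"
```

```text
t 18.05 z 0.0872 r 61.8 phi 270.1 Frad 2.5 resist 1.3 Fz 5.6 q6 -1.42 op 0.0212
x -34 72:44/114 74:51/134 76:53/141 78:51/139 80:53/140 82:53/140 84:51/138 86:51/135 88:73/130 90:120/134 92:163/153 94:160/147 96:129/119 98:104/96 100:102/94 102:103/95 104:104/96 106:103/95 108:103/96 110:104/97 112:104/96 114:106/98 116:111/103 118:113/106 120:114/106 122:115/107 124:111/103 126:87/77 128:59/43 130:49/30 132:47/29 134:45/29 136:47/29 138:64/31 140:93/41 142:119/53 144:124/59 146:126/62 148:125/60 150:124/59 152:123/60
x -20 72:42/37 74:45/37 76:45/36 78:48/39 80:47/38 82:45/36 84:50/41 86:52/44 88:50/43 90:49/41 92:52/45 94:65/58 96:80/72 98:105/93 100:134/119 102:156/139 104:174/155 106:187/167 108:192/171 110:184/164 112:169/149 114:153/135 116:146/127 118:145/124 120:142/122 122:137/116 124:127/106 126:116/96 128:101/81 130:73/54 132:53/34 134:44/29 136:43/27 138:45/29 140:50/33 142:68/36 144:98/46 146:122/58 148:125/60 150:125/60 152:123/58
x 0 72:59/31 74:62/34 76:63/34 78:64/35 80:64/34 82:65/34 84:68/36 86:67/34 88:66/33 90:67/34 92:68/35 94:69/35 96:71/37 98:71/38 100:71/37 1
[... 421 characters left out ...]
46 106:98/44 108:99/46 110:101/47 112:102/48 114:102/46 116:102/46 118:104/49 120:105/49 122:105/49 124:104/47 126:105/49 128:106/49 130:106/50 132:107/50 134:107/50 136:106/50 138:103/48 140:101/46 142:100/48 144:96/47 146:87/42 148:68/38 150:52/31 152:58/34
x 34 72:102/48 74:103/48 76:103/48 78:104/50 80:103/49 82:103/48 84:104/47 86:106/49 88:106/50 90:107/51 92:106/50 94:106/49 96:108/51 98:108/51 100:108/50 102:109/51 104:108/51 106:110/52 108:111/51 110:111/52 112:111/53 114:111/53 116:111/51 118:113/53 120:113/54 122:112/53 124:113/53 126:114/56 128:114/55 130:112/54 132:113/55 134:114/53 136:115/53 138:116/55 140:115/54 142:115/54 144:117/58 146:117/58 148:115/56 150:100/51 152:71/39
```

Emit:
send_rows([
  [1.5,[-1.55,-0.2,0],0],
  [1.5,[-1.45,-0.6,0],0],
  [1.5,[-1.25,-0.95,0],0],
  [1.5,[0,0,0],0],
])

```text
t: 18.6
tool_pos: [0.5958, 0.0474, 0.0874]
tool_rot: [0.248, 3.131, 0.005]
contact_force: [2.8, 3.7, 4.0]
opening: 0.0212
grip_force: 25.3
```

```bash
python3 -c "
from h import *
ang()"
```

```text
t 18.60 z 0.0874 r 61.7 phi 314.8 Frad 4.4 resist 1.3 Fz 4.0 q6 -1.46 op 0.0212
```

Emit:
send_rows([
  [1.5,[-0.08,-0.08,0],0],
  [1.5,[0,0,0],0],
])

```text
t: 18.85
tool_pos: [0.5959, 0.047, 0.0876]
tool_rot: [0.246, 3.131, 0.004]
contact_force: [2.8, 4.3, 4.2]
opening: 0.0213
grip_force: 25.3
```

```bash
python3 -c "
from h import *
ang()"
```

```text
t 18.85 z 0.0876 r 61.5 phi 315.2 Frad 4.8 resist 1.9 Fz 4.2 q6 -1.46 op 0.0213
```

Emit:
send_rows([
  [1.5,[-0.15,-0.15,0],0],
  [1.5,[0,0,0],0],
])

```text
t: 19.1
tool_pos: [0.597, 0.0454, 0.0876]
tool_rot: [0.246, 3.131, 0.005]
contact_force: [2.1, 5.7, 3.4]
opening: 0.0214
grip_force: 25.3
```

```bash
python3 -c "
from h import *
ang()"
```

```text
t 19.10 z 0.0876 r 61.6 phi 317.0 Frad 4.9 resist 3.5 Fz 3.4 q6 -1.46 op 0.0214
```

Lateral stiffness comes out at about 2.4 N/mm, so 3 mm steps are safe to feel with. I'll advance 15°, then go in small steps.

Emit:
send_rows([
  [1.5,[-0.53,-0.58,0],0],
  [1.5,[-0.4,-0.67,0],0],
  [1.5,[0,0,0],0],
])

```text
t: 19.48
tool_pos: [0.6043, 0.0307, 0.0875]
tool_rot: [0.247, 3.131, 0.002]
contact_force: [3.4, 3.9, 4.1]
opening: 0.0211
grip_force: 25.2
```

```bash
python3 -c "
from h import *
ang()"
```

```text
t 19.48 z 0.0875 r 61.6 phi 332.4 Frad 4.5 resist 2.7 Fz 4.1 q6 -1.49 op 0.0211
```

Emit:
send_rows([
  [1.5,[-0.22,-0.48,0],0],
  [1.5,[-0.17,-0.49,0],0],
  [1.5,[0,0,0],0],
])

```text
t: 19.85
tool_pos: [0.6067, 0.0202, 0.0875]
tool_rot: [0.247, 3.131, 0.001]
contact_force: [4.3, 4.3, 2.3]
opening: 0.0215
grip_force: 25.2
```

```bash
python3 -c "
from h import *
ang()"
```

```text
t 19.85 z 0.0875 r 61.4 phi 342.4 Frad 4.9 resist 3.6 Fz 2.3 q6 -1.50 op 0.0215
```

Emit:
send_rows([
  [1.5,[-0.1,-0.35,0],0],
  [1.5,[0,0,0],0],
])

```text
t: 20.1
tool_pos: [0.6071, 0.0166, 0.0875]
tool_rot: [0.246, 3.131, 0.001]
contact_force: [4.1, 4.4, 2.7]
opening: 0.0211
grip_force: 25.2
```

Emit:
send_rows([
  [1.5,[-0.07,-0.36,0],0],
  [1.5,[0,0,0],0],
])

```text
t: 20.35
tool_pos: [0.6073, 0.0128, 0.0876]
tool_rot: [0.247, 3.131, 0.0]
contact_force: [4.0, 2.4, 3.1]
opening: 0.0213
grip_force: 25.2
```

Emit:
send_rows([
  [1.5,[-0.05,-0.36,0],0],
  [1.5,[0,0,0],0],
])

```text
t: 20.6
tool_pos: [0.6073, 0.009, 0.0876]
tool_rot: [0.247, 3.131, 0.0]
contact_force: [3.6, 3.0, 3.2]
opening: 0.0218
grip_force: 25.2
```

Emit:
send_rows([
  [1.5,[-0.03,-0.37,0],0],
  [1.5,[0,0,0],0],
])

```text
t: 20.85
tool_pos: [0.6069, 0.0052, 0.0876]
tool_rot: [0.247, 3.131, -0.0]
contact_force: [4.3, 3.4, 4.3]
opening: 0.0212
grip_force: 25.2
```

Emit:
send_rows([
  [1.5,[-0.01,-0.37,0],0],
  [1.5,[0,0,0],0],
])

```text
t: 21.1
tool_pos: [0.6064, 0.0014, 0.0876]
tool_rot: [0.247, 3.131, -0.0]
contact_force: [3.4, 1.7, 3.2]
opening: 0.0212
grip_force: 25.2
```

Emit:
send_rows([
  [1.5,[0.02,-0.37,0],0],
  [1.5,[0,0,0],0],
])

```text
t: 21.35
tool_pos: [0.6057, -0.0022, 0.0876]
tool_rot: [0.247, 3.131, -0.0]
contact_force: [4.0, 0.9, 4.3]
opening: 0.0212
grip_force: 25.2
```

Emit:
send_rows([
  [1.5,[0.04,-0.37,0],0],
  [1.5,[0,0,0],0],
])

```text
t: 21.6
tool_pos: [0.6047, -0.0058, 0.0876]
tool_rot: [0.247, 3.131, -0.0]
contact_force: [4.2, 2.4, 4.3]
opening: 0.0212
grip_force: 25.2
```

Emit:
send_rows([
  [1.5,[0.06,-0.36,0],0],
  [1.5,[0,0,0],0],
])

```text
t: 21.85
tool_pos: [0.6035, -0.0093, 0.0876]
tool_rot: [0.247, 3.131, -0.0]
contact_force: [5.1, 1.9, 3.5]
opening: 0.0213
grip_force: 25.3
```

Emit:
send_rows([
  [1.5,[0.08,-0.36,0],0],
  [1.5,[0,0,0],0],
])

```text
t: 22.1
tool_pos: [0.6021, -0.0128, 0.0876]
tool_rot: [0.247, 3.131, -0.001]
contact_force: [3.9, 1.2, 3.8]
opening: 0.0212
grip_force: 25.3
```

Emit:
send_rows([
  [1.5,[0.1,-0.35,0],0],
  [1.5,[0,0,0],0],
])

```text
t: 22.35
tool_pos: [0.6006, -0.016, 0.0876]
tool_rot: [0.247, 3.132, -0.0]
contact_force: [5.1, 0.0, 4.0]
opening: 0.021
grip_force: 25.3
```

```bash
python3 -c "
from h import *
ang()
prof(grab('top','top8'),(-20,22,34),lo=80)"
```

```text
t 22.35 z 0.0876 r 60.9 phi 17.4 Frad 4.6 resist 2.3 Fz 4.0 q6 -1.56 op 0.0210
x -20 80:55/142 82:55/141 84:53/140 86:54/142 88:54/142 90:51/138 92:61/134 94:100/130 96:146/141 98:170/157 100:169/155 102:179/166 104:199/186 106:200/185 108:199/184 110:200/185 112:201/187 114:197/183 116:183/170 118:162/151 120:147/137 122:151/138 124:172/156 126:195/178 128:201/185 130:201/185 132:201/187 134:201/187 136:199/186 138:185/174 140:152/142 142:134/125 144:156/145 146:150/141 148:101/118 150:56/116 152:46/131
x 22 80:55/143 82:54/141 84:54/142 86:54/142 88:54/143 90:52/140 92:72/135 94:118/135 96:164/156 98:170/157 100:161/145 102:174/154 104:194/170 106:197/172 108:196/171 110:196/170 112:198/172 114:194/169 116:175/152 118:140/122 120:125/109 122:143/126 124:177/155 126:196/172 128:201/176 130:199/174 132:198/173 134:197/173 136:195/169 138:178/156 140:139/125 142:135/123 144:161/149 146:148/142 148:91/116 150:50/117 152:48/134
x 34 80:54/140 82:52/139 84:52/136 86:52/134 88:50/133 90:49/129 92:64/123 94:106/121 96:154/145 98:171/160 100:161/150 102:154/140 104:157/142 106:164/149 108:170/155 110:169/155 112:164/150 114:163/149 116:167/152 118:166/153 120:161/148 122:157/144 124:162/147 126:169/156 128:174/163 130:173/161 132:165/153 134:162/147 136:156/141 138:136/124 140:120/111 142:136/128 144:161/153 146:139/135 148:84/112 150:50/109 152:59/109
```

Block-to-jaw gaps are now about 1 mm, so I'll keep feeling forward in small steps.

Emit:
send_rows([
  [1.5,[0.12,-0.34,0],0],
  [1.5,[0,0,0],0],
])

```text
t: 22.65
tool_pos: [0.5988, -0.0192, 0.0876]
tool_rot: [0.247, 3.132, -0.0]
contact_force: [5.4, 0.3, 4.3]
opening: 0.0214
grip_force: 25.3
```

Emit:
send_rows([
  [1.5,[0.15,-0.34,0],0],
  [1.5,[0,0,0],0],
])

```text
t: 22.9
tool_pos: [0.5968, -0.0223, 0.0875]
tool_rot: [0.247, 3.132, -0.0]
contact_force: [5.2, 0.4, 5.3]
opening: 0.0209
grip_force: 25.3
```

Emit:
send_rows([
  [1.5,[0.17,-0.32,0],0],
  [1.5,[0,0,0],0],
])

```text
t: 23.15
tool_pos: [0.5947, -0.0253, 0.0876]
tool_rot: [0.247, 3.132, -0.001]
contact_force: [4.9, 0.1, 4.4]
opening: 0.0216
grip_force: 25.3
```

Emit:
send_rows([
  [1.5,[0.19,-0.31,0],0],
  [1.5,[0,0,0],0],
])

```text
t: 23.4
tool_pos: [0.5924, -0.0281, 0.0876]
tool_rot: [0.247, 3.131, -0.001]
contact_force: [4.6, 0.5, 4.6]
opening: 0.0213
grip_force: 25.4
```

Emit:
send_rows([
  [1.5,[0.2,-0.3,0],0],
  [1.5,[0,0,0],0],
])

```text
t: 23.65
tool_pos: [0.5899, -0.0307, 0.0876]
tool_rot: [0.247, 3.132, -0.001]
contact_force: [4.9, -0.3, 4.7]
opening: 0.0209
grip_force: 25.4
```

Emit:
send_rows([
  [1.5,[0.22,-0.29,0],0],
  [1.5,[0,0,0],0],
])

```text
t: 23.9
tool_pos: [0.5873, -0.0333, 0.0875]
tool_rot: [0.247, 3.132, -0.001]
contact_force: [5.4, -1.2, 5.3]
opening: 0.021
grip_force: 25.4
```

Emit:
send_rows([
  [1.5,[0.24,-0.28,0],0],
  [1.5,[0,0,0],0],
])

```text
t: 24.15
tool_pos: [0.5844, -0.0357, 0.0876]
tool_rot: [0.247, 3.132, -0.001]
contact_force: [4.7, -1.6, 6.3]
opening: 0.0213
grip_force: 25.4
```

Emit:
send_rows([
  [1.5,[0.26,-0.26,0],0],
  [1.5,[0,0,0],0],
])

```text
t: 24.4
tool_pos: [0.5816, -0.0377, 0.0876]
tool_rot: [0.247, 3.131, -0.0]
contact_force: [5.4, -0.9, 5.7]
opening: 0.0213
grip_force: 25.4
```

```bash
python3 -c "
from h import *
ang()
prof(grab('top','top9'),(-20,22),lo=90)"
```

```text
t 24.40 z 0.0876 r 60.4 phi 44.8 Frad 4.0 resist 3.8 Fz 5.7 q6 -1.61 op 0.0213
x -20 90:52/141 92:48/135 94:69/123 96:117/124 98:162/150 100:170/158 102:170/159 104:191/178 106:200/187 108:199/185 110:199/184 112:200/187 114:198/186 116:187/173 118:163/149 120:146/131 122:140/126 124:151/133 126:173/151 128:191/167 130:200/173 132:199/174 134:198/175 136:200/176 138:191/169 140:169/152 142:144/133 144:155/144 146:150/141 148:99/117 150:55/116 152:48/131
x 22 90:51/135 92:51/127 94:74/117 96:119/121 98:153/141 100:158/144 102:164/146 104:187/166 106:197/172 108:196/171 110:194/170 112:195/171 114:195/171 116:187/163 118:169/148 120:137/120 122:132/115 124:163/142 126:191/167 128:199/175 130:199/175 132:197/172 134:196/171 136:195/170 138:189/165 140:166/147 142:149/136 144:158/147 146:147/139 148:90/114 150:49/117 152:48/134
```

Emit:
send_rows([
  [1.5,[0.18,-0.17,0],0],
  [1.5,[0,0,0],0],
])

```text
t: 24.7
tool_pos: [0.5799, -0.0388, 0.0878]
tool_rot: [0.247, 3.13, 0.0]
contact_force: [6.2, 0.3, 4.9]
opening: 0.021
grip_force: 25.4
```

```bash
python3 -c "
from h import *
ang()"
```

```text
t 24.70 z 0.0878 r 60.3 phi 46.8 Frad 3.2 resist 5.3 Fz 4.9 q6 -1.61 op 0.0210
```

It is starting to tighten (5.3 N), so I'll use smaller steps.

Emit:
send_rows([
  [1.5,[0.11,-0.1,0],0],
  [1.5,[0,0,0],0],
  [1.5,[0,0,0],0],
])

```text
t: 25.08
tool_pos: [0.5788, -0.0395, 0.0878]
tool_rot: [0.246, 3.13, 0.001]
contact_force: [6.4, 0.8, 4.0]
opening: 0.0214
grip_force: 25.4
```

```bash
python3 -c "
from h import *
ang()"
```

```text
t 25.07 z 0.0878 r 60.2 phi 47.9 Frad 2.8 resist 5.8 Fz 4.0 q6 -1.61 op 0.0214
```

Emit:
send_rows([
  [1.5,[0.15,-0.13,0],0],
  [1.5,[0,0,0],0],
  [1.5,[0,0,0],0],
])

```text
t: 25.45
tool_pos: [0.5773, -0.0404, 0.0879]
tool_rot: [0.246, 3.13, 0.001]
contact_force: [6.3, 0.9, 4.8]
opening: 0.0213
grip_force: 25.3
```

```bash
python3 -c "
from h import *
ang()"
```

```text
t 25.45 z 0.0879 r 60.2 phi 49.6 Frad 2.5 resist 5.8 Fz 4.8 q6 -1.61 op 0.0213
```

Emit:
send_rows([
  [1.5,[0.19,-0.16,0],0],
  [1.5,[0,0,0],0],
  [1.5,[0,0,0],0],
])

```text
t: 25.82
tool_pos: [0.5754, -0.0414, 0.088]
tool_rot: [0.246, 3.129, 0.002]
contact_force: [6.6, 2.1, 5.3]
opening: 0.0213
grip_force: 25.3
```

```bash
python3 -c "
from h import *
ang()"
```

```text
t 25.82 z 0.0880 r 60.1 phi 51.7 Frad 1.4 resist 6.8 Fz 5.3 q6 -1.62 op 0.0213
```

Firm at 6.8 N. I'll relax the command, let go, and lift off.

Emit:
send_rows([
  [1.5,[-0.2,0.16,-0.05],0],
  [1.5,[0,0,0],0],
  [4.5,[0,0,0],0],
  [4.5,[0,0,0],0],
  [4.5,[0,0,0],0],
  [4.5,[0,0,-1],0],
  [4.5,[0,0,-3],0],
  [4.5,[0,0,-5],0],
  [4.5,[0,0,-5],0],
  [4.5,[0,0,0],0],
])

```text
t: 27.08
tool_pos: [0.5794, -0.0415, 0.2351]
tool_rot: [0.246, 3.121, -0.002]
contact_force: [0.6, -1.0, -0.2]
opening: 0.0452
grip_force: 0.0
```

```bash
python3 -c "
from h import *
ang()
e=grab('top','top10');d=grab('side','side10');prof(e,(-20,),lo=90)
# find red grip in side view, hub still seated?
f=d['frame'].astype(int);m=(f[...,0]>120)&(f[...,1]<60)&(f[...,2]<60);m[:150]=0;m[260:]=0
v,u=np.nonzero(m);print(len(u),u.min(),u.max(),v.min(),v.max());k=v<v.min()+3;print(P(d,u[k].mean(),v.min()+1.5,.119),P(d,np.median(u),np.median(v)))"
```

```text
t 27.07 z 0.2351 r 62.2 phi 48.5 Frad 1.2 resist -0.1 Fz -0.2 q6 -1.61 op 0.0452
x -20 90:54/143 92:52/138 94:72/127 96:118/127 98:166/155 100:178/167 102:178/169 104:192/181 106:199/186 108:199/184 110:200/186 112:201/187 114:199/185 116:187/174 118:163/153 120:145/136 122:143/133 124:158/143 126:179/163 128:196/179 130:202/186 132:200/186 134:201/188 136:202/189 138:194/182 140:172/162 142:151/142 144:165/153 146:158/149 148:105/125 150:56/124 152:47/140
31 340 348 192 197
[ 0.58154327 -0.03542625  0.119     ] [ 0.57979846 -0.04622611  0.12214066]
```

```bash
python3 -c "
from station import ctrl
print(ctrl.finish_job())"
```

```text
the job is handed in; nothing more can be done
None
```

I handed the job in at about 27 s; the verdict was not shown. The crank is fully down on the shaft, wound about 2.1 turns clockwise until it went tight at 6.8 N at the grip (within the 5 to 9 N range). I then let go and lifted the arm clear.

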